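Slide a circuit module under the test bridge

ROBOT

A 6-joint arm with a two-finger parallel gripper is mounted at the origin on the work surface. World frame = base frame: x ahead of the robot, y to its left, z up, the work surface at z = 0. Lengths are in m, angles in rad, forces in N, time in s.
With the tool pointing down it reaches from about 0.275 to 0.975 m from the base axis. Payload 8.4 kg.
Tool frame: the origin (TCP) lies at the very end of the fingers, on their centre line; the grasp point (between the pads) lies 19 mm behind it (arm.grip_point_offset is the distance from the TCP to the grasp point, in m); x points along the fingers, y is the direction in which the jaws open and shut, and the axes are right-handed (so a half turn about x gives the same grasp; the last joint's range is limited). The gripper opens to 92 mm and grips with 3 to 60 N. Pads are 20 mm wide; open, the fingers measure 128 mm over their backs; the gripper's body (75 mm by 189 mm) begins 69 mm behind the grasp point.
Start: joints at [-1.105, 0.353, 1.633, -0, 1.155, -0.002], TCP at [0.282, -0.558, 0.193] pointing down, gripper open.
Joint ranges: [-2.63, 2.63], [-0.92, 2.1], [0.06, 2.66], [-1.3, 4.44], [0, 2.69], [-3.02, 3.02]. Speed limits (rad/s): [2.22, 2.22, 2.79, 3.14, 3.14, 3.14].

INTERFACE

Orientations are given as a unit quaternion [w, x, y, z].
In Python, from station import arm, eyes, finder gives the robot as it stands.
- The arm moves only by the tool move_arm, never from a script. Its argument "deltas" is text: rows parted by semicolons, each of 7 numbers parted by spaces: the turn, a rotation vector about the tool's x, y, z in degrees, then the shift along the tool's x, y, z in m, then the opening, from 0 (shut) to 1 (fully open). In form: wx wy wz dx dy dz fingers; .... A call has exactly 10 rows; each row shifts and turns the commanded pose from where the row before left it, along the tool's axes as they then stand; what a row does not reach is not made up. A row lasts 1/10 s, in which the tool goes at most 50 mm and 8.59 degrees, less where a joint would pass 70% of its speed; a pose out of reach is approached as far as the arm can. A call with a gripper value outside its range is refused whole. The fingers move at their own pace and stop on an object; "squeeze" is the grip in N (left out, the last holds). Time passes only in rows, so rows that do not move let the fingers close, or fill a call up. It gives the time, the measured TCP pose, the force and the opening at its end, in the units of the state.
- arm.read_state(): the state, without advancing time (a new reading comes with each control period).
- eyes.capture(name): name is "scene" or "side" or "wrist"; returns a dict with "frame" (400x640x3 uint8, blue, green, red), "mtx" (3x3 intrinsics, pixels), "distortion" ([k1, k2, p1, p2, k3] as OpenCV has them; the pictures are not rectified), "rvec" (rotation vector, rad) and "tvec" (3), from world to camera coordinates, as OpenCV has them. Camera axes: x right, y down, z forward; pixel columns grow to the right and rows downward; lengths in m; the calibration is good to about 2 mm. A picture is of the moment at which its call begins. There is no depth.
- arm.hand_in(): hands the job in, once; it reports no verdict.
Trained networks look in a picture, given as the dict that the camera call returned (one of the last four; its "shot" number tells which), for a name from the list of things; names that differ only in an ending like _2 or _b are one class to them, and where a whole thing is asked for, a point or a joint stands for the part that bears it (a point fixed in the world has none). Each returns a list of dicts, best first, with "score" (0 to 1); they miss things now and then, are a little off and sometimes report something else, mostly with a low value. They report only what shows in the picture. A call takes as long as a camera call. They do not tell look-alikes from the thing itself.
- finder.outline_of(picture, label): "mask" (400x640 bool, what is visible of it) and "rect" ([left, top, right, bottom] as shares, 0 to 1, of the picture: columns of its width, rows of its height, round what is visible of it).
- finder.pinpoint(picture, label): "point" ([column, row] as shares, 0 to 1, of the picture: columns of its width, rows of its height: a listed point, or the origin of a listed thing).
The state is a dict: "time": time; "qpos": joint angles; "qd": joint speeds; "effort": joint torques, N m; "tcp_pos": TCP position; "orientation": TCP orientation; "force": force on the tool from outside, world axes, zero at the start; "ft_torque": the same for the moment, N m; "grip_width": finger opening in m.
Only numpy, scipy, OpenCV 4.12 (cv2) and the standard library are available. Lean on these libraries where they do the work, as an engineer would, in place of code of your own. Each camera call takes 0.05 s, during which the arm holds its last target. There are 200 camera calls.

TASK

With the fingertips, push the flat circuit module across the mat, in through the flared mouth of the test fixture and under its low bridge, until its front edge rests against the end stop. Only push it: do not lift or tip the module, do not bump the bridge, and leave the other things on the bench where they are. Finish with the hand clear.

Things in the scene. Friction and masses are not known exactly. Their poses are not given: they have to be found in the camera images.
- module_center (a point): Centre (6 mm above the mat) of the loose flat module: aluminium carrier 120 mm long (x) by 70 (y) by 12 thick, plain upright edges 10 mm high, green board with low chips on top, 0.17 to 0.35 kg. Lies on the mat before the fixture's mouth, 160 to 250 mm short of the bridge, up to 30 mm off the lane's centre line, x along the lane within 0.4 rad.
- fixture: Aluminium test fixture, fixed; origin on the mat under the middle of its bridge; x level along the lane, the way the module is pushed in (roughly world +y, to the robot's left); z up. The mat is the lane's floor. Two guide rails, 14 mm high, leave a lane 77 mm wide (76 at its start) from x = -34 to 58 mm.
- mouth (a point): Middle of the fixture's open mouth: fixture x = -70 mm, on the mat. From here to x = -34 mm, 14 mm high wings narrow from about 120 mm to the lane's width. The seated module's rear edge is at fixture x = -62 mm, between the wings and 37 mm outside the bridge.
- bridge: The bridge across the lane: aluminium beam 50 mm long along the lane (fixture x = -25 to 25 mm), 111 mm wide, underside 16 mm above the mat (4 mm headroom over the module), beam top at 34 mm, black contact block with brass studs on it up to 51 mm. Fixed to the fixture, same axes; origin in the middle of its underside.
- stop_face (a point): Middle of the end stop's face that the module's front edge must meet: fixture x = 58 mm, 6 mm above the mat. The stop is a 14 mm high aluminium bar across the end of the lane. Module seated: its centre is 60 mm short of this point.
- finned_module: Another module, loose, to be left alone: same 120 x 70 mm carrier but with a dark finned heat sink, 44 mm tall in all (too tall for the bridge); origin at the centre of its underside. Stands beside the fixture, on the side away from the robot.
- spool: Solder spool, diameter 60 mm, 45 mm high, standing beside the fixture on the robot's side; origin at the centre of its underside. Leave alone.
- plug: Black terminal plug about 62 x 22 x 30 mm, on the far side of the lane near the mouth; origin at the centre of its underside. Leave alone.
- flux: Small bottle, diameter 34 mm, 85 mm high, beyond the end stop; origin at the centre of its underside. Leave alone.
- meter: Red multimeter lying flat, 150 x 78 mm, 48 mm high, on the right of the bench; origin at the centre of its underside. Leave alone.
- tweezers: Steel tweezers lying flat, 130 x 25 mm, 4 mm thick, on the far right of the bench; origin at the centre of their underside. Leave alone.
There are look-alikes about, which are no part of the job. Of the things shaped like the fixture, the aluminium one is meant.

How it is judged:
By the outcome, as a careful person would: the job done as asked, in the order asked, and still so for the second after the job is handed in, with the robot touching nothing.
It also fails if it takes over 58 s, if anything falls off the work surface, if the arm or the gripper's body presses on something with over 40 N, if the wrist force passes 120 N, or if a joint passes its speed limit or range.

## Working session

There is one attempt and no reset: what is moved stays moved. The work goes in short steps, Python scripts to look and compute and a tool call to move; the robot and the scene stay as the last step left them, time stands still between calls to the robot, and variables do not carry over. Pictures are saved under pics/ and viewed, about 8 in all and at most 12, crops included, and the job is handed in when it is done.

Besides the shell and the picture viewer there is one more tool, called after "Request:" as name(argument=value, ...) on one line, values as JSON. move_arm: Moves the arm, as the interface text tells. Its arguments: {"type":"object","properties":{"deltas":{"type":"string"},"squeeze":{"type":"number"}},"required":["deltas"]}

```bash
mkdir -p pics; cat > h.py <<'E'
import numpy as np, cv2
from station import arm, eyes, finder
from scipy.spatial.transform import Rotation as R
def ray(p,uv):
    n=cv2.undistortPoints(np.array([[uv]],float),p["mtx"],np.array(p["distortion"]))[0,0]
    M=cv2.Rodrigues(np.array(p["rvec"],float))[0]; t=np.array(p["tvec"],float).reshape(3)
    return -M.T@t, M.T@np.array([n[0],n[1],1.])
def atz(p,uv,z):
    o,d=ray(p,uv); return o+d*(z-o[2])/d[2]
def tri(rays):
    A=0;b=0
    for o,d in rays:
        d=d/np.linalg.norm(d);P=np.eye(3)-np.outer(d,d);A=A+P;b=b+P@o
    return np.linalg.solve(A,b)
def proj(p,X):
    return cv2.projectPoints(np.array(X,float).reshape(-1,1,3),np.array(p["rvec"],float),np.array(p["tvec"],float),np.array(p["mtx"]),np.array(p["distortion"]))[0].reshape(-1,2)
E
python3 - <<'E'
from h import *
s=arm.read_state();print({k:np.round(v,3) for k,v in s.items()})
P={}
for c in("scene","side","wrist"):
    p=eyes.capture(c);P[c]=p;cv2.imwrite(f"pics/{c}0.png",p["frame"])
    for l in("module_center","fixture","mouth","bridge","stop_face","finned_module","spool","plug","flux"):
        for q in finder.pinpoint(p,l)[:3]:
            uv=np.array(q["point"])*[640,400]
            print(c,l,round(q["score"],2),uv.round(1),atz(p,uv,{"module_center":.006,"stop_face":.006,"bridge":.016}.get(l,0)).round(4)[:2])
E
```

```text
{'time': np.float64(0.0), 'qpos': array([-1.105,  0.354,  1.634, -0.   ,  1.155, -0.002]), 'qd': array([ 0.001,  0.001, -0.001,  0.002,  0.001, -0.002]), 'effort': array([ 1.0000e-03, -5.9384e+01, -3.3421e+01,  7.0000e-02,  2.3000e-02,
       -0.0000e+00]), 'tcp_pos': array([ 0.282, -0.557,  0.192]), 'orientation': array([-0.163, -0.688, -0.164,  0.688]), 'force': array([ 0.515, -0.353,  0.295]), 'ft_torque': array([ 0.031, -0.012,  0.02 ]), 'grip_width': np.float64(0.092)}
scene module_center 0.89 [285.6 207. ] [ 0.5689 -0.0958]
scene module_center 0.21 [376.2 227.4] [0.5428 0.1403]
scene fixture 0.94 [488.4 313.7] [0.6837 0.4201]
scene fixture 0.9 [352.7 222.4] [0.544 0.08 ]
scene fixture 0.86 [310.6 167.9] [ 0.3728 -0.1135]
scene mouth 0.75 [327.9 216. ] [0.5483 0.0142]
scene mouth 0.75 [427.  218.4] [0.4486 0.2472]
scene mouth 0.69 [296.1 159.8] [ 0.3527 -0.1707]
scene bridge 0.71 [455.5 222.4] [0.4524 0.3155]
scene bridge 0.67 [352.4 220.3] [0.5542 0.0814]
scene bridge 0.57 [310.4 166.1] [ 0.3857 -0.1086]
scene stop_face 0.74 [329.8 174.6] [ 0.3872 -0.0466]
scene stop_face 0.73 
[... 264 characters left out ...]
035 0.1984]
scene flux 0.32 [203.5 155.1] [ 0.4521 -0.4358]
side module_center 0.76 [335.7 192.2] [ 0.5542 -0.0934]
side fixture 0.78 [300.  233.6] [0.553  0.0808]
side fixture 0.75 [165.2 303.2] [0.6876 0.4209]
side fixture 0.66 [395.5 213.8] [ 0.3813 -0.1191]
side bridge 0.92 [301.6 229.8] [0.5489 0.0792]
side bridge 0.77 [166.4 298.1] [0.6848 0.4153]
side bridge 0.73 [397.5 214.7] [ 0.3704 -0.1048]
side stop_face 0.94 [144.6 316. ] [0.6974 0.4714]
side stop_face 0.86 [382.6 226. ] [ 0.3874 -0.0562]
side stop_face 0.72 [249.7 329.3] [0.4849 0.3686]
side finned_module 0.72 [249.7 217.2] [0.6955 0.1086]
side plug 0.76 [277.4 194.9] [0.6849 0.0009]
side flux 0.59 [260.5 256.3] [0.5917 0.1953]
```

```bash
python3 -c "
import cv2
a=cv2.imread('pics/scene0.png');cv2.imwrite('pics/a.png',cv2.resize(a[130:300,230:470],None,fx=3.3,fy=3.3,interpolation=2))
b=cv2.imread('pics/side0.png');cv2.imwrite('pics/b.png',cv2.resize(b[150:310,210:440],None,fx=3.4,fy=3.4,interpolation=2))"
```

```text
(no output)
```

View pics/a.png

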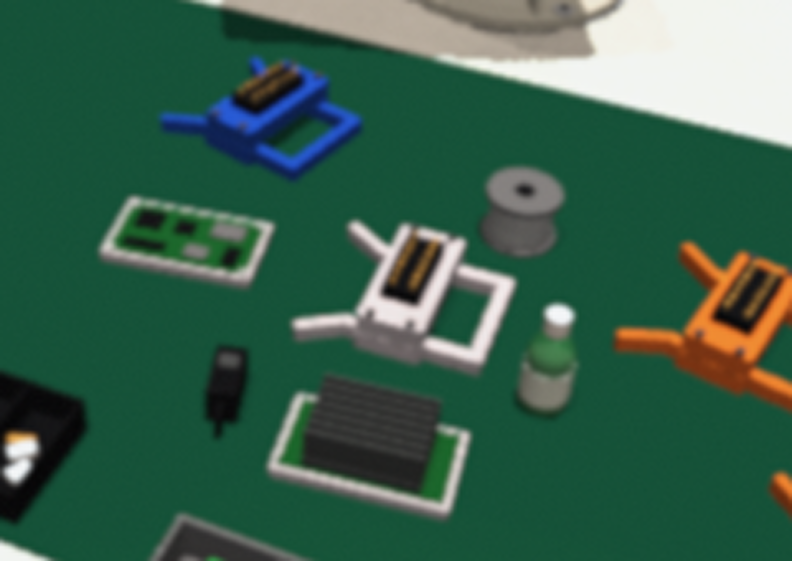

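View pics/b.png

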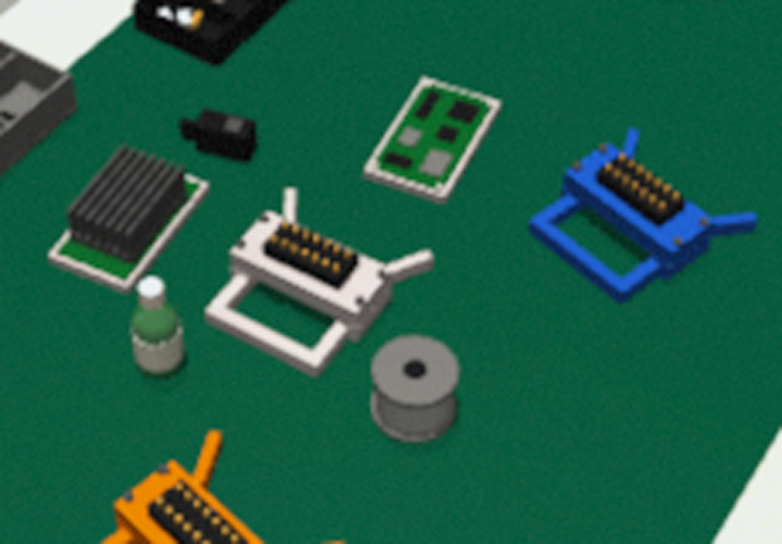

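The white (aluminium) fixture is the middle one, about scene (353,221) and side (301,231). The module is at scene (286,207) and side (336,192). The blue and orange fixtures are look-alikes. Next I'll get a wrist view.

```bash
cat >> h.py <<'E'
def tool(): 
    s=arm.read_state(); q=s["orientation"]; return np.array(s["tcp_pos"]),R.from_quat([q[1],q[2],q[3],q[0]])
def goal(yaw):  # tool x down; tool z horizontally along yaw (rad from world x)
    z=np.array([np.cos(yaw),np.sin(yaw),0]);x=np.array([0,0,-1.]);return R.from_matrix(np.c_[x,np.cross(z,x),z])
def plan(pos,yaw):
    p,r=tool(); g=goal(yaw)
    print("rotvec deg",np.degrees((r.inv()*g).as_rotvec()).round(2),"shift in present tool",r.inv().apply(np.array(pos)-p).round(4),"in goal tool",g.inv().apply(np.array(pos)-p).round(4))
E
python3 - <<'E'
from h import *
p,r=tool();print(p,r.as_matrix().round(3))
c=eyes.capture("wrist");M=cv2.Rodrigues(np.array(c["rvec"],float))[0];o=-M.T@np.array(c["tvec"]).reshape(3)
print("cam in tool",r.inv().apply(o-p).round(3),"view dir in tool",r.inv().apply(M[2]).round(3), "right",r.inv().apply(M[0]).round(3),c["mtx"])
yaw=np.pi/2
for y in(np.pi/2,-np.pi/2): plan([.555,-.22,.25],y)
E
```

```text
[ 0.28182912 -0.55786621  0.19317061] [[-0.     0.451 -0.893]
 [ 0.    -0.893 -0.451]
 [-1.    -0.    -0.   ]]
cam in tool [-0.192 -0.    -0.081] view dir in tool [0.958 0.    0.286] right [-0.  1. -0.] [[287.8966533    0.         320.88010856]
 [  0.         287.8966533  200.73666892]
 [  0.           0.           1.        ]]
rotvec deg [116.81   0.    -0.  ] shift in present tool [-0.0568 -0.1783 -0.3962] in goal tool [-0.0568 -0.2732  0.3378]
rotvec deg [-63.19   0.     0.  ] shift in present tool [-0.0568 -0.1783 -0.3962] in goal tool [-0.0568  0.2732 -0.3378]
```

Request:
move_arm(deltas="-8 0 0 -0.005 0 0 1; -8 0 0 -0.005 0 0 1; -8 0 0 -0.005 0 0 1; -8 0 0 -0.005 0 0 1; -8 0 0 -0.005 0 0 1; -8 0 0 -0.005 0 0 1; -8 0 0 -0.005 0 0 1; -7.2 0 0 -0.005 0 0 1; 0 0 0 0 0.02 -0.03 1; 0 0 0 0 0.025 -0.04 1")

```text
time: 2.55
tcp_pos: [0.3266, -0.4884, 0.2332]
orientation: [-0.5, -0.5, -0.499, 0.501]
force: [0.3, 0.7, 0.3]
grip_width: 0.0921
```

Request:
move_arm(deltas="0 0 0 0 0.025 -0.043 0.6; 0 0 0 0 0.025 -0.043 0.38; 0 0 0 0 0.025 -0.043 0.38; 0 0 0 0 0.025 -0.043 0.38; 0 0 0 0 0.025 -0.043 0.38; 0 0 0 0 0.025 -0.043 0.38; 0 0 0 0 0.025 -0.043 0.38; 0 0 0 0 0.025 -0.043 0.38; 0 0 0 0 0.025 -0.043 0.38; 0 0 0 0 0.003 -0.02 0.38")

```text
time: 3.55
tcp_pos: [0.557, -0.0774, 0.2333]
orientation: [0.501, 0.5, 0.5, -0.499]
force: [-0.3, -0.3, -0.7]
grip_width: 0.0345
```

```bash
python3 - <<'E'
from h import *
p,r=tool();print(p,r.as_matrix().round(3)[:,2],arm.read_state()["grip_width"])
P={}
for c in("wrist","scene","side"):
    q=eyes.capture(c);P[c]=q
    if c=="wrist":cv2.imwrite("pics/w1.png",q["frame"])
    for l in("module_center","mouth","bridge","stop_face","fixture"):
        for k in finder.pinpoint(q,l)[:3]:
            uv=np.array(k["point"])*[640,400];X=atz(q,uv,{"module_center":.006,"stop_face":.006,"bridge":.016}.get(l,0))
            if abs(X[0]-.56)<.06 and X[1]<.25: print(c,l,round(k["score"],2),uv.round(1),X.round(4)[:2])
    o=finder.outline_of(q,"module_center")
    for k in o[:2]:
        m=k["mask"].astype(np.uint8); cn=max(cv2.findContours(m,0,2)[0],key=len)
        W=np.array([atz(q,u,.01)[:2] for u in cn[:,0].astype(float)]);rc=cv2.minAreaRect((W*1000).astype(np.float32))
        print(c,"mod outline",round(k["score"],2),rc)
E
```

```text
[ 0.55702635 -0.07744047  0.2333168 ] [ 0.002 -1.    -0.001] 0.03453383232557652
wrist module_center 0.79 [316.2 189.6] [ 0.5503 -0.104 ]
wrist bridge 0.81 [310.8  50.1] [0.5437 0.0856]
wrist bridge 0.44 [311.8  53.8] [0.545  0.0812]
wrist stop_face 0.67 [310.4   2.8] [0.5432 0.1443]
wrist fixture 0.79 [313.7  55.2] [0.5472 0.0824]
wrist mod outline 0.71 ((552.1666259765625, -100.138671875), (70.94798278808594, 122.46879577636719), 8.96213150024414)
scene module_center 0.67 [285.2 204.3] [ 0.5598 -0.1017]
scene module_center 0.67 [389.1 251.4] [0.6078 0.1915]
scene mouth 0.84 [328.4 214.6] [0.5428 0.0134]
scene bridge 0.83 [351.9 219.5] [0.5518 0.0792]
scene stop_face 0.96 [375.5 226.2] [0.5394 0.1375]
scene fixture 0.93 [353.8 226.6] [0.5574 0.0876]
scene mod outline 0.71 ((555.5447998046875, -97.81085205078125), (79.12749481201172, 125.26707458496094), 7.251840591430664)
side module_center 0.85 [335.4 188.2] [ 0.5632 -0.1064]
side bridge 0.91 [304.9 231.5] [0.5389 0.0792]
side stop_face 0.98 [288.8 247.3] [0.5475 0.1372]
side fixture 0.81 [299.3 233.9] [0.554  0.0826]
side mod outline 0.69 ((553.5758666992188, -96.69916534423828), (75.1825942993164, 130.5166778564453), 9.373058319091797)
```

View pics/w1.png

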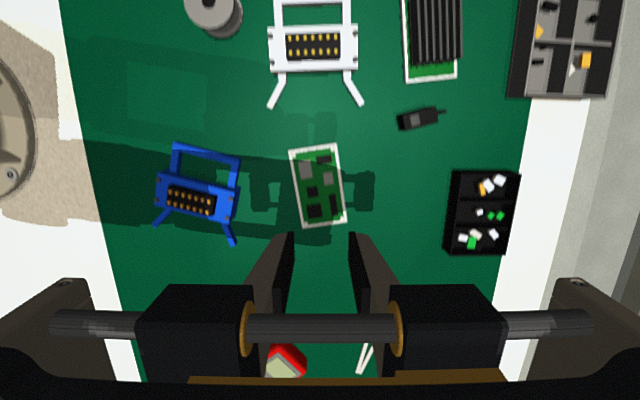

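```bash
cat >> h.py <<'E'
def ortho(p,z,x0=.46,x1=.66,y0=-.2,y1=.16,s=2000):
    # cols = y (lane direction), rows = x
    ys=np.arange(y0,y1,1/s);xs=np.arange(x0,x1,1/s);Y,X=np.meshgrid(ys,xs)
    uv=proj(p,np.stack([X,Y,np.full_like(X,z)],-1)).astype(np.float32).reshape(X.shape+(2,))
    return cv2.remap(p["frame"],uv[...,0],uv[...,1],cv2.INTER_CUBIC)
def rects(p,z,lo,hi,x0=.46,y0=-.2,s=2000,box=None,thr=130):
    im=ortho(p,z);m=(im.min(2)>thr).astype(np.uint8)
    if box: 
        k=np.zeros_like(m);a,b,c,d=[int(v) for v in ((box[0]-x0)*s,(box[1]-x0)*s,(box[2]-y0)*s,(box[3]-y0)*s)];k[a:b,c:d]=1;m=m*k
    return im,m
E
python3 - <<'E'
from h import *
q=eyes.capture("wrist")
im,m=rects(q,.010,0,0,box=(.49,.63,-.175,-.02))
cn=max(cv2.findContours(m,0,2)[0],key=cv2.contourArea)
(c,r),wh,a=cv2.minAreaRect(cn);print("module x,y",.46+r/2000,-.2+c/2000,np.array(wh)/2,a)
im2,m2=rects(q,.034,0,0,box=(.47,.63,.0,.15))
m3=cv2.morphologyEx(m2,cv2.MORPH_CLOSE,np.ones((61,61)));m3=cv2.morphologyEx(m3,cv2.MORPH_OPEN,np.ones((65,65)))
cn=max(cv2.findContours(m3,0,2)[0],key=cv2.contourArea)
(c,r),wh,a=cv2.minAreaRect(cn);print("bridge top x,y",.46+r/2000,-.2+c/2000,np.array(wh)/2,a)
im3=ortho(q,.014)
cv2.imwrite("pics/o1.png",np.vstack([im[:, :],im3])[:, :]) 
# wings/rails: white rows per column at z=.014
g=im3.min(2)>130
for y in np.r_[np.arange(.0,.05,.006),np.arange(.1,.16,.006)]:
    j=int((y+.2)*2000)
    if j>=g.shape[1]:break
    col=g[:,j].astype(int);e=np.flatnonzero(np.diff(col));print(round(y,3),(.46+e/2000).round(4))
E
```

```text
module x,y 0.5535616455078125 -0.10129913330078126 [ 71.35297394 121.65938568] 81.08507537841797
bridge top x,y 0.5455 0.11724999999999997 [93.  34.5] 90.0
0.0 []
0.006 []
0.012 [0.4855 0.491 ]
0.018 [0.4835 0.4945 0.6065 0.6155]
0.024 [0.487  0.4975 0.602  0.6125]
0.03 [0.4905 0.501  0.598  0.6085]
0.036 [0.494  0.5045 0.594  0.6045]
0.042 [0.4975 0.508  0.59   0.6005]
0.048 [0.499  0.51   0.5865 0.5965]
0.1 [0.494  0.5105 0.581  0.6045]
0.106 [0.487  0.5605 0.5805 0.5975]
0.112 [0.4965 0.604 ]
0.118 [0.4965 0.5075 0.5835 0.5945]
0.124 [0.4965 0.5075 0.5835 0.5945]
0.13 [0.496 0.507 0.583 0.594]
0.136 [0.496 0.507 0.583 0.594 0.659]
0.142 [0.497 0.499 0.658]
0.148 []
0.154 []
```

View pics/o1.png

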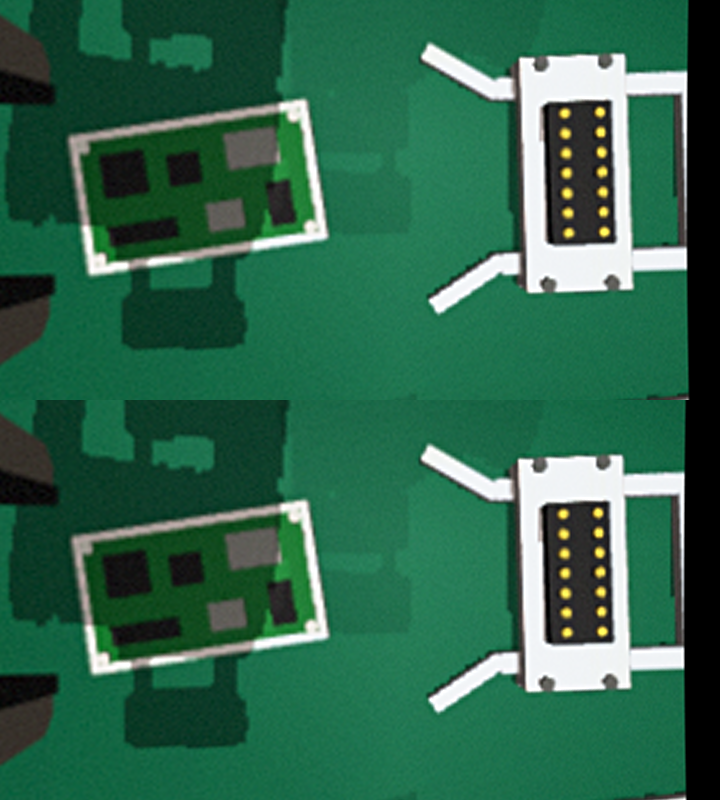

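Request:
move_arm(deltas="-2.1 0 0 0 0 0 0.36; 0 0 0 0 -0.001 0.032 0.36; 0 0 0 0 -0.001 0.032 0.36; 0 0 0 0 -0.002 0.032 0.36; 0 0 0 0 -0.0015 0.032 0.36; 0 0 0 0.045 0 0 0.36; 0 0 0 0.045 0 0 0.36; 0 0 0 0.045 0 0 0.36; 0 0 0 0.045 0 0 0.36; 0 0 0 0.02 0 0 0.36")

```text
time: 5.65
tcp_pos: [0.5516, -0.208, 0.0292]
orientation: [0.507, 0.49, 0.511, -0.491]
force: [-0.3, -0.6, -0.1]
grip_width: 0.0333
```

```bash
python3 - <<'E'
from h import *
p,r=tool();print(p,r.as_matrix().round(4),arm.read_state()["grip_width"])
q=eyes.capture("wrist");cv2.imwrite("pics/w2.png",q["frame"])
E
```

```text
[ 0.5515507  -0.20801542  0.02922499] [[-0.0047  0.9993  0.0367]
 [ 0.0018  0.0367 -0.9993]
 [-1.     -0.0047 -0.002 ]] 0.033264102418229066
```

View pics/w2.png

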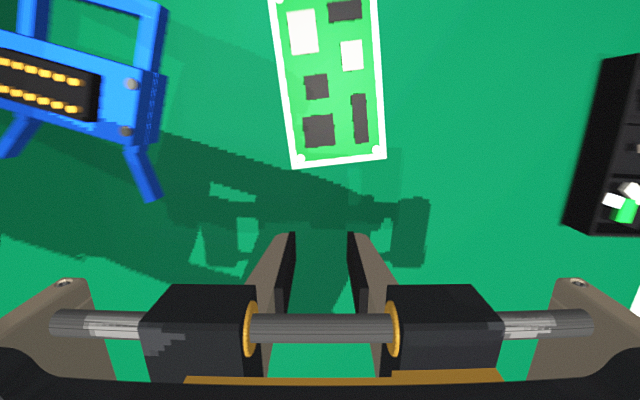

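Request:
move_arm(deltas="0 0 0 0.012 0.005 0 0.36; 0 0 0 0.008 0 0 0.36; 0 0 0 0.004 0 0 0.36; 0 0 0 0 0 -0.01 0.36; 0 0 0 0 0 -0.01 0.36; 0 0 0 0 0 -0.008 0.36; 0 0 0 0 0 -0.004 0.36; 0 0 0 0 0 -0.003 0.36; 0 0 0 0 0 -0.003 0.36; 0 0 0 0 0 -0.003 0.36")

```text
time: 6.7
tcp_pos: [0.5576, -0.1677, 0.0093]
orientation: [0.509, 0.491, 0.509, -0.491]
force: [0.4, 0.4, -0.6]
grip_width: 0.033
```

Request:
move_arm(deltas="0 0 0 0 0 -0.002 0.36; 0 0 0 0 0 -0.002 0.36; 0 0 0 0 0 -0.002 0.36; 0 0 0 0 0 -0.002 0.36; 0 0 0 0 0 -0.002 0.36; 0 0 0 0 0 -0.002 0.36; 0 0 0 0 0 -0.002 0.36; 0 0 0 0 0 0 0.36; 0 0 0 0 0 0 0.36; 0 0 0 0 0 0 0.36")

```text
time: 7.7
tcp_pos: [0.557, -0.1539, 0.0092]
orientation: [0.509, 0.491, 0.509, -0.491]
force: [0.6, -0.0, -0.9]
grip_width: 0.0332
```

```bash
cat >> h.py <<'E'
LX=lambda y:.5453-.037*(y-.127)   # lane centre line, world x at y
def module(box=(.49,.63,-.2,.01)):
    q=eyes.capture("wrist");im=ortho(q,.010,y0=-.25);m=(im.min(2)>130).astype(np.uint8)
    g=(im[...,1].astype(int)-im[...,2]>35)&(im[...,1].astype(int)>1.0*im[...,0])
    return q,im,m
E
python3 - <<'E'
from h import *
p,r=tool();print(p,r.as_matrix()[:,2].round(4))
q,im,m=module();cv2.imwrite("pics/o2.png",im)
for c in("side","scene"):
    k=eyes.capture(c)
    for o in finder.outline_of(k,"module_center")[:1]:
        cn=max(cv2.findContours(o["mask"].astype(np.uint8),0,2)[0],key=len)
        W=np.array([atz(k,u,.01)[:2] for u in cn[:,0].astype(float)]);print(c,o["score"],cv2.minAreaRect((W*1000).astype(np.float32)))
E
```

```text
[ 0.55697467 -0.15385929  0.00917456] [ 0.0367 -0.9993  0.    ]
side 0.6 ((553.989013671875, -95.93551635742188), (74.51053619384766, 129.0702667236328), 8.836200714111328)
scene 0.97 ((555.49462890625, -98.93181610107422), (84.17178344726562, 125.9433364868164), 10.793431282043457)
```

View pics/o2.png

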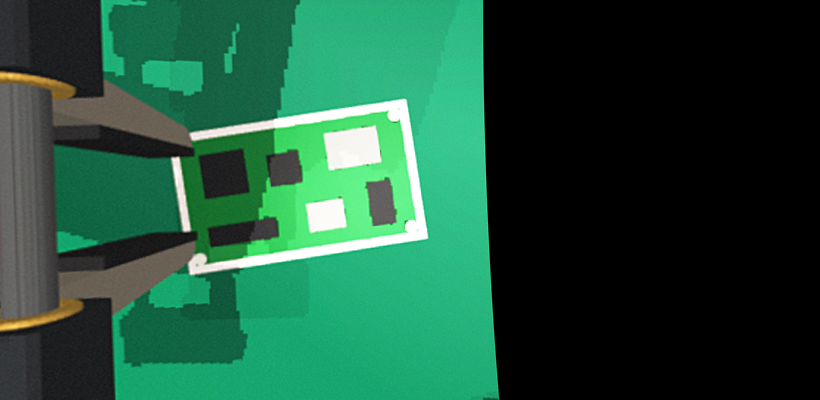

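The module's corners are unmoved: front corners still at ortho y −0.0475 and −0.0365. The fingertips, at z = 9 mm, overlap its rear edge, so they were too high. I'll lift, back off, and go in lower.

Request:
move_arm(deltas="0 0 0 -0.01 0 0 0.36; 0 0 0 -0.01 0 0 0.36; 0 0 0 0 0 0.02 0.36; 0 0 0 0 0 0.02 0.36; 0 0 0 0 0 0.01 0.36; 0 0 0 0.01 0 0 0.36; 0 0 0 0.01 0 0 0.36; 0 0 0 0.003 0 0 0.36; 0 0 0 0 0 0 0.36; 0 0 0 0 0 0 0.36")

```text
time: 8.95
tcp_pos: [0.5587, -0.2032, 0.0059]
orientation: [0.509, 0.491, 0.509, -0.491]
force: [0.6, -0.1, 0.4]
grip_width: 0.033
```

```bash
python3 - <<'E'
from h import *
p,r=tool();print(p,r.as_matrix()[:,2].round(4))
q,im,m=module();k=eyes.capture("side")
o=ortho(q,.006,y0=-.27,y1=-.02,s=2000)
a=cv2.resize(k["frame"][140:240,290:420],None,fx=3.8,fy=3.8,interpolation=2)
h=max(o.shape[0],a.shape[0]);pad=lambda i:cv2.copyMakeBorder(i,0,h-i.shape[0],0,0,0)
w=q["frame"];cv2.imwrite("pics/o3.png",cv2.resize(np.hstack([pad(o),pad(a)]),(800,int(800*h/(o.shape[1]+a.shape[1])))))
E
```

```text
[ 0.55871235 -0.20322313  0.00592869] [ 3.730e-02 -9.993e-01 -3.000e-04]
```

View pics/o3.png

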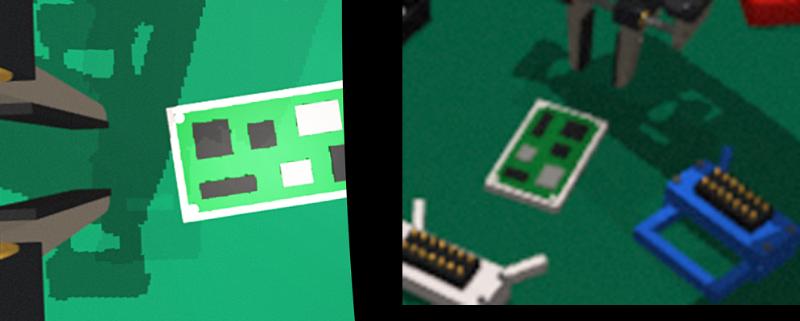

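```bash
python3 - <<'E'
from h import *
k=eyes.capture("side");s=eyes.capture("scene")
p,r=tool()
for n,q in(("side",k),("scene",s)):
    for ty in(-.0345,-.0165,.0165,.0345):
        print(n,ty,[proj(q,p+r.apply([0,ty,tz])).round(1).tolist()[0] for tz in(-.01,0,.01)])
a=cv2.resize(k["frame"][120:200,320:420],None,fx=4,fy=4,interpolation=2)
b=cv2.resize(s["frame"][150:230,220:320],None,fx=4,fy=4,interpolation=2)
for im,q,o in((a,k,(320,120)),(b,s,(220,150))):
    for ty in(-.0345,-.0165,.0165,.0345):
        for tz,c in((-.01,(0,0,255)),(.01,(255,0,0))):
            u=(proj(q,p+r.apply([0,ty,tz]))[0]-o+.5)*4;cv2.circle(im,(int(u[0]),int(u[1])),2,c,-1)
cv2.imwrite("pics/o4.png",np.hstack([a,b]))
E
```

```text
side -0.0345 [[363.4, 175.6], [365.0, 173.6], [366.6, 171.6]]
side -0.0165 [[357.8, 173.3], [359.5, 171.3], [361.1, 169.3]]
side 0.0165 [[347.8, 169.2], [349.4, 167.2], [351.1, 165.3]]
side 0.0345 [[342.4, 167.0], [344.0, 165.0], [345.7, 163.1]]
scene -0.0345 [[260.7, 187.2], [257.5, 186.4], [254.2, 185.5]]
scene -0.0165 [[257.6, 191.0], [254.3, 190.1], [251.0, 189.2]]
scene 0.0165 [[251.7, 198.1], [248.4, 197.1], [245.0, 196.2]]
scene 0.0345 [[248.4, 202.0], [245.0, 201.1], [241.6, 200.1]]
```

View pics/o4.png

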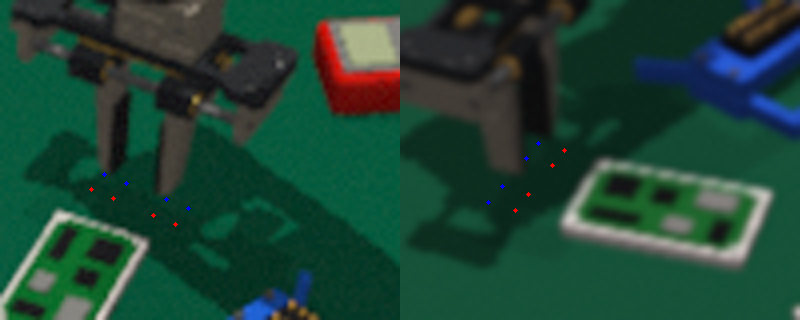

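```bash
python3 - <<'E'
from h import *
k=eyes.capture("side");s=eyes.capture("scene");w=eyes.capture("wrist");p,r=tool()
print(arm.grip_point_offset,p)
for n,a,b in(("hi-x",(348,163),(246.75,193.25)),("lo-x",(361.75,168.75),(255,184.5))):
    X=tri([ray(k,a),ray(s,b)]);print(n,X.round(4),"in tool",r.inv().apply(X-p).round(4),proj(k,X).round(1),proj(s,X).round(1))
# wrist-module check: size of module seen from low wrist at z=.010
im=ortho(w,.010,y0=-.25);g=(im.min(2)>150).astype(np.uint8);g[:, :130]=0
e=np.argwhere(g);print("wrist white x range",.46+np.array([np.min(e[:,0]),np.max(e[:,0])])/2000,"min y",-.25+e[:,1].min()/2000)
E
```

```text
0.0187 [ 0.55896192 -0.20377174  0.00640619]
hi-x [ 0.5805 -0.2027  0.022 ] in tool [-0.0156  0.0216 -0.0003] [[348.2 162.6]] [[247.  193.6]]
lo-x [ 0.5359 -0.2045  0.0202] in tool [-0.0138 -0.023  -0.0001] [[361.9 168.6]] [[255.1 184.7]]
wrist white x range [0.511  0.5975] min y -0.16599999999999998
```

Both views put the real fingertips about 15 mm above the reported TCP, which explains the miss. I'll descend carefully and measure again.

Request:
move_arm(deltas="0 0 0 0.003 0 0 0.36; 0 0 0 0.003 0 0 0.36; 0 0 0 0.002 0 0 0.36; 0 0 0 0.001 0 0 0.36; 0 0 0 0.001 0 0 0.36; 0 0 0 0 0 0 0.36; 0 0 0 0 0 0 0.36; 0 0 0 0 0 0 0.36; 0 0 0 0 0 0 0.36; 0 0 0 0 0 0 0.36")

```text
time: 10.3
tcp_pos: [0.5589, -0.2038, -0.0038]
orientation: [0.509, 0.491, 0.509, -0.491]
force: [0.6, -0.3, 0.5]
grip_width: 0.0328
```

```bash
python3 - <<'E'
from h import *
k=eyes.capture("side");s=eyes.capture("scene");p,r=tool();print(p,arm.read_state()["force"])
a=cv2.resize(k["frame"][140:190,335:385],None,fx=8,fy=8,interpolation=2)
b=cv2.resize(s["frame"][165:215,230:280],None,fx=8,fy=8,interpolation=2)
cv2.imwrite("pics/o5.png",cv2.convertScaleAbs(np.hstack([a,b]),alpha=1.6))
E
```

```text
[ 0.55882218 -0.20375508 -0.00379455] [-0.26172123  0.23402545  0.0348338 ]
```

View pics/o5.png

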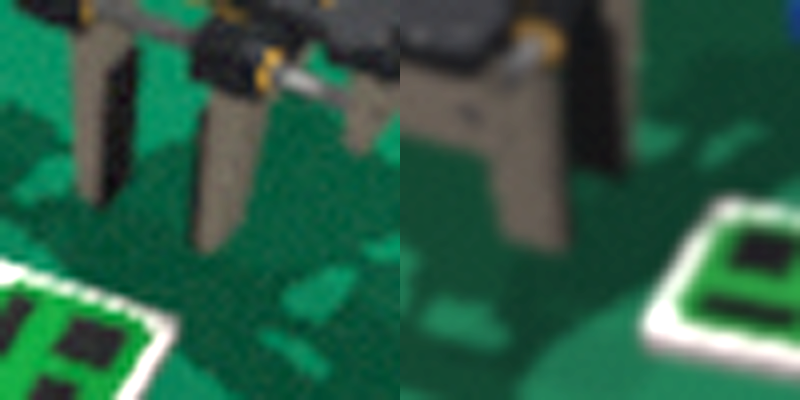

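```bash
python3 - <<'E'
from h import *
k=eyes.capture("side");s=eyes.capture("scene");p,r=tool()
for n,a,b in(("hi-x",(347.1,165.6),(246.9,195.9)),("lo-x",(361.5,171.2),(257.3,186))):
    X=tri([ray(k,a),ray(s,b)]);print(n,X.round(4),r.inv().apply(X-p).round(4))
E
```

```text
hi-x [ 0.5817 -0.2016  0.0133] [-0.0171  0.0229 -0.0013]
lo-x [ 0.5336 -0.1994  0.0155] [-0.0193 -0.0251 -0.0053]
```

Request:
move_arm(deltas="0 0 0 0.001 0 0 0.36; 0 0 0 0.001 0 0 0.36; 0 0 0 0.001 0 0 0.36; 0 0 0 0.001 0 0 0.36; 0 0 0 0.001 0 0 0.36; 0 0 0 0 0 0 0.36; 0 0 0 0 0 0 0.36; 0 0 0 0 0 0 0.36; 0 0 0 0 0 0 0.36; 0 0 0 0 0 0 0.36")

```text
time: 11.5
tcp_pos: [0.5588, -0.2038, -0.0088]
orientation: [0.509, 0.491, 0.509, -0.491]
force: [0.5, -0.0, -0.4]
grip_width: 0.033
```

Request:
move_arm(deltas="0 0 0 0.001 0 0 0.36; 0 0 0 0.001 0 0 0.36; 0 0 0 0.001 0 0 0.36; 0 0 0 0 0 0 0.36; 0 0 0 0 0 0 0.36; 0 0 0 0 0 0 0.36; 0 0 0 0 0 0 0.36; 0 0 0 0 0 0 0.36; 0 0 0 0 0 0 0.36; 0 0 0 0 0 0 0.36")

```text
time: 12.5
tcp_pos: [0.5588, -0.2038, -0.0118]
orientation: [0.509, 0.491, 0.509, -0.491]
force: [-0.2, -0.7, 0.1]
grip_width: 0.0333
```

Request:
move_arm(deltas="0 0 0 0 0 -0.005 0.36; 0 0 0 0 0 -0.005 0.36; 0 0 0 0 0 -0.005 0.36; 0 0 0 0 0 -0.005 0.36; 0 0 0 0 0 -0.004 0.36; 0 0 0 0 0 -0.004 0.36; 0 0 0 0 0 -0.004 0.36; 0 0 0 0 0 -0.003 0.36; 0 0 0 0 0 -0.003 0.36; 0 0 0 0 0 -0.003 0.36")

```text
time: 13.5
tcp_pos: [0.5573, -0.1627, -0.0118]
orientation: [0.509, 0.491, 0.509, -0.491]
force: [-0.6, -1.1, -0.3]
grip_width: 0.0334
```

```bash
cat >> h.py <<'E'
def modpose(show=None):
    """fit the module's known outline (z=.010) to the wrist picture by its white rim: front/side edges"""
    from scipy.optimize import minimize
    q=eyes.capture("wrist");f=q["frame"].astype(np.float32);d=cv2.GaussianBlur(f.min(2),(0,0),1.0)
    p,r=tool();t=np.linspace(-1,1,60)
    L,W=.060,.035
    def pts(v,inset):
        l,w=L+inset,W+inset
        P=np.r_[np.c_[t*l,0*t+w],np.c_[t*l,0*t-w],np.c_[0*t+l,t*w],np.c_[0*t-l,t*w]]
        a=np.array([-np.sin(v[2]),np.cos(v[2])]);b=np.array([np.cos(v[2]),np.sin(v[2])])  # long axis, short axis
        XY=v[:2]+P[:,:1]*a+P[:,1:]*b
        return proj(q,np.c_[XY,np.full(len(XY),.010)])
    def samp(uv): return cv2.remap(d,uv[:,:1].astype(np.float32),uv[:,1:].astype(np.float32),1,borderValue=0)[:,0]
    def cost(v): 
        a,b=pts(v,-.0015),pts(v,.003);ok=(b>[2,2]).all(1)&(b<[637,397]).all(1)
        return -np.mean(np.clip(samp(a)-samp(b),-50,80)[ok])
    y0=p[1]+.065; best=None
    for dx in(-.008,0,.008):
        for dy in(-.01,0,.01):
            for th in(.03,.09,.15):
                m=minimize(cost,[LX(y0)+dx,y0+dy,th],method="Nelder-Mead",options=dict(initial_simplex=np.array([LX(y0)+dx,y0+dy,th])+np.r_[np.zeros((1,3)),np.diag([.005,.006,.04])]))
                if best is None or m.fun<best.fun:best=m
    v=best.x;print("tcp",p.round(4),"mod x,y,th",v.round(4),"cost",round(best.fun,1),"lateral off lane mm",round((v[0]-LX(v[1]))*1000,1),"yaw vs lane deg",round(np.degrees(v[2]-.037),2),"force",np.round(arm.read_state()["force"],1))
    if show:
        im=q["frame"].copy()
        for u in pts(v,0):cv2.circle(im,(int(u[0]),int(u[1])),0,(0,0,255),-1)
        cv2.imwrite(show,im)
    return v
E
python3 -c "
from h import *
modpose('pics/m1.png')"
```

```text
tcp [ 0.5572 -0.1623 -0.0119] mod x,y,th [ 0.5547 -0.0919  0.1093] cost -80.0 lateral off lane mm 1.3 yaw vs lane deg 4.14 force [ 0.2 -0.2  0.6]
```

View pics/m1.png

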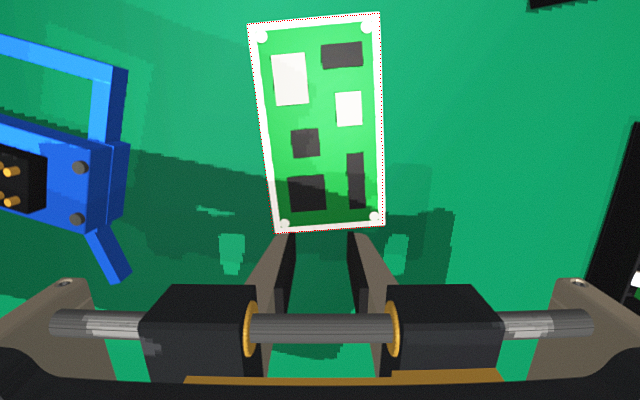

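Request:
move_arm(deltas="0 0 0 0 0 -0.003 0.36; 0 0 0 0 0 -0.003 0.36; 0 0 0 0 0 -0.003 0.36; 0 0 0 0 0 -0.003 0.36; 0 0 0 0 0 -0.003 0.36; 0 0 0 0 0 -0.003 0.36; 0 0 0 0 0 -0.002 0.36; 0 0 0 0 0 0 0.36; 0 0 0 0 0 0 0.36; 0 0 0 0 0 0 0.36")

```text
time: 14.55
tcp_pos: [0.5566, -0.1427, -0.0118]
orientation: [0.509, 0.491, 0.509, -0.491]
force: [-0.2, 0.9, 0.5]
grip_width: 0.0333
```

```bash
python3 -c "
from h import *
modpose('pics/m2.png')"
```

```text
tcp [ 0.5566 -0.1428 -0.0118] mod x,y,th [ 0.5586 -0.072   0.0213] cost -80.0 lateral off lane mm 5.9 yaw vs lane deg -0.9 force [ 0.8 -0.1  0.7]
```

Request:
move_arm(deltas="0 0 0 0 -0.0004 -0.003 0.36; 0 0 0 0 -0.0004 -0.003 0.36; 0 0 0 0 -0.0004 -0.003 0.36; 0 0 0 0 -0.0005 -0.003 0.36; 0 0 0 0 -0.0005 -0.003 0.36; 0 0 0 0 -0.0005 -0.003 0.36; 0 0 0 0 -0.0005 -0.003 0.36; 0 0 0 0 -0.0005 -0.003 0.36; 0 0 0 0 -0.0005 -0.003 0.36; 0 0 0 0 0 0 0.36")

```text
time: 15.6
tcp_pos: [0.5513, -0.1156, -0.0118]
orientation: [0.509, 0.491, 0.509, -0.491]
force: [0.5, -0.2, 0.4]
grip_width: 0.0335
```

```bash
python3 -c "
from h import *
modpose('pics/m3.png')"
```

```text
tcp [ 0.5513 -0.1157 -0.0118] mod x,y,th [ 0.5543 -0.0458  0.0191] cost -80.0 lateral off lane mm 2.6 yaw vs lane deg -1.02 force [ 0.  -0.6 -0.5]
```

Request:
move_arm(deltas="-0.12 0 0 0 -0.0003 -0.003 0.36; -0.12 0 0 0 -0.0003 -0.003 0.36; -0.12 0 0 0 -0.0003 -0.003 0.36; -0.12 0 0 0 -0.0003 -0.003 0.36; -0.12 0 0 0 -0.0003 -0.003 0.36; -0.12 0 0 0 -0.0003 -0.003 0.36; -0.12 0 0 0 -0.0003 -0.003 0.36; -0.12 0 0 0 -0.0003 -0.003 0.36; 0 0 0 0 0 0 0.36; 0 0 0 0 0 0 0.36")

```text
time: 16.65
tcp_pos: [0.5478, -0.0919, -0.0118]
orientation: [0.513, 0.486, 0.513, -0.486]
force: [0.0, -0.3, -0.5]
grip_width: 0.0334
```

```bash
python3 - <<'E'
from h import *
v=modpose('pics/m4.png')
# recheck lane from this nearer wrist view: rails/wings at z=.014
q=eyes.capture("wrist");g=ortho(q,.014,y0=-.05).min(2)>150
for y in np.arange(.0,.06,.006):
    e=np.flatnonzero(np.diff(g[:,int((y+.05)*2000)].astype(int)));x=.46+e/2000
    lo=x[x<LX(y)];hi=x[x>LX(y)];print(round(y,3),x.round(4),LX(y).round(4))
E
```

```text
tcp [ 0.5478 -0.0919 -0.0119] mod x,y,th [ 0.5511 -0.0213  0.0456] cost -80.0 lateral off lane mm 0.3 yaw vs lane deg 0.49 force [0.8 0.8 0.8]
0.0 [0.514  0.5185 0.525  0.5435 0.5585 0.572  0.579  0.5835] 0.55
0.006 [0.514  0.5185 0.5245 0.543  0.5785 0.5835] 0.5498
0.012 [0.4855 0.49   0.514  0.5185 0.5245 0.5425 0.5785 0.583 ] 0.5496
0.018 [0.4835 0.4935 0.5135 0.518  0.524  0.5425 0.578  0.583  0.606  0.615 ] 0.5493
0.024 [0.487  0.497  0.513  0.518  0.578  0.5825 0.602  0.613 ] 0.5491
0.03 [0.4905 0.5005 0.513  0.523  0.573  0.582  0.598  0.6085] 0.5489
0.036 [0.494  0.5045 0.513  0.582  0.594  0.6045] 0.5487
0.042 [0.4975 0.508  0.59   0.6005] 0.5484
0.048 [0.5855 0.5965] 0.5482
0.054 [] 0.548
```

Request:
move_arm(deltas="0.05 0 0 0 0.0002 -0.004 0.36; 0.05 0 0 0 0.0002 -0.004 0.36; 0.05 0 0 0 0.0002 -0.004 0.36; 0.05 0 0 0 0.0002 -0.004 0.36; 0.05 0 0 0 0.0002 -0.004 0.36; 0.05 0 0 0 0.0002 -0.004 0.36; 0.05 0 0 0 0.0002 -0.004 0.36; 0.05 0 0 0 0.0002 -0.004 0.36; 0.05 0 0 0 0 0 0.36; 0 0 0 0 0 0 0.36")

```text
time: 17.75
tcp_pos: [0.5479, -0.0598, -0.0118]
orientation: [0.511, 0.488, 0.511, -0.488]
force: [0.7, -0.4, -0.3]
grip_width: 0.0331
```

```bash
cat > chk.py <<'E'
from h import *
import sys
p,r=tool();print("tcp",p.round(4),"yaw",round(float(r.as_matrix()[0,2]),4),"force",np.round(arm.read_state()["force"],1))
q=eyes.capture("wrist");cv2.imwrite(sys.argv[1],q["frame"])
g=ortho(q,.012,y0=-.1).min(2)>150
for y in np.arange(p[1]+.014,.07,.012):
    e=np.flatnonzero(np.diff(g[:,int((y+.1)*2000)].astype(int)));print(round(y,3),(.46+e/2000).round(4),LX(y).round(4))
row=g[int((.535-.46)*2000):int((.56-.46)*2000):8]
print("rear edge y",[(-.1+np.flatnonzero(w)[:1]/2000).round(4) for w in row])
E
python3 chk.py pics/c1.png
```

```text
tcp [ 0.5479 -0.0598 -0.0118] yaw 0.0457 force [ 0.7 -0.4 -0.3]
-0.046 [0.535  0.538  0.5385 0.54   0.5685 0.569  0.5715 0.5735 0.577  0.587 ] 0.5517
-0.034 [0.5195 0.5205 0.583  0.586 ] 0.5512
-0.022 [0.5175 0.518  0.5195 0.52   0.582  0.586 ] 0.5508
-0.01 [0.516  0.5195 0.5815 0.5855] 0.5504
0.002 [0.5155 0.5195 0.581  0.585 ] 0.5499
0.014 [0.4815 0.4905 0.515  0.519  0.5805 0.5845] 0.5495
0.026 [0.4875 0.4975 0.5145 0.518  0.5585 0.572  0.58   0.584  0.6015 0.612 ] 0.549
0.038 [0.4945 0.5045 0.5135 0.518  0.5245 0.5425 0.579  0.5835 0.5935 0.604 ] 0.5486
0.05 [0.4985 0.509  0.513  0.5175 0.524  0.542  0.579  0.583  0.5875 0.5955] 0.5481
0.062 [0.4845 0.5005] 0.5477
rear edge y [array([0.0275]), array([-0.0475]), array([0.028]), array([0.064]), array([0.064]), array([0.064]), array([0.016])]
```

Module is centred in the lane, with about 4 mm of clearance each side. I'll push on.

Request:
move_arm(deltas="0.05 0 0 0 0 -0.004 0.36; 0.05 0 0 0 0 -0.004 0.36; 0.05 0 0 0 0 -0.004 0.36; 0.05 0 0 0 0 -0.004 0.36; 0.05 0 0 0 0 -0.004 0.36; 0.05 0 0 0 0 -0.004 0.36; 0.05 0 0 0 0 -0.004 0.36; 0.05 0 0 0 0 -0.004 0.36; 0.05 0 0 0 0 -0.004 0.36; 0 0 0 0 0 -0.004 0.36")

```text
time: 18.8
tcp_pos: [0.5462, -0.0198, -0.0118]
orientation: [0.509, 0.49, 0.509, -0.49]
force: [-0.6, -2.0, 0.4]
grip_width: 0.0328
```

```bash
python3 chk.py pics/c2.png
```

```text
tcp [ 0.5462 -0.0198 -0.0118] yaw 0.0377 force [-0.6 -2.   0.4]
-0.006 [0.576  0.584  0.5845 0.585 ] 0.5502
0.006 [0.5185 0.519  0.581  0.585 ] 0.5498
0.018 [0.483  0.493  0.581  0.585  0.607  0.6155] 0.5493
0.03 [0.49   0.5    0.5145 0.519  0.5805 0.5845 0.599  0.6095] 0.5489
0.042 [0.497  0.507  0.5145 0.518  0.58   0.584  0.591  0.601 ] 0.5484
0.054 [0.4985 0.5085 0.514  0.518  0.558  0.5655 0.5795 0.5835 0.5865 0.597 ] 0.548
0.066 [0.4915 0.6115] 0.5475
rear edge y [array([0.058]), array([-0.0085]), array([0.058]), array([0.0585]), array([0.0585]), array([0.0585]), array([0.054])]
```

View pics/c2.png

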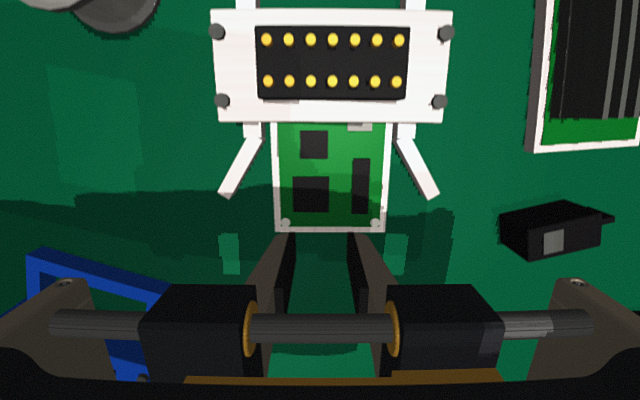

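Request:
move_arm(deltas="0 0 0 0 -0.0002 -0.003 0.36; 0 0 0 0 -0.0002 -0.003 0.36; 0 0 0 0 -0.0002 -0.003 0.36; 0 0 0 0 -0.0002 -0.003 0.36; 0 0 0 0 -0.0002 -0.003 0.36; 0 0 0 0 0 -0.003 0.36; 0 0 0 0 0 -0.002 0.36; 0 0 0 0 0 -0.002 0.36; 0 0 0 0 0 -0.001 0.36; 0 0 0 0 0 0 0.36")

```text
time: 19.85
tcp_pos: [0.5444, 0.003, -0.0118]
orientation: [0.509, 0.49, 0.509, -0.49]
force: [0.1, -0.7, -0.9]
grip_width: 0.0331
```

```bash
python3 chk.py pics/c3.png
```

```text
tcp [ 0.5444  0.003  -0.0118] yaw 0.0377 force [ 0.1 -0.7 -0.9]
0.017 [0.5735 0.5835] 0.5494
0.029 [0.498  0.4985 0.5795 0.583  0.5995 0.6095] 0.5489
0.041 [0.4965 0.5065 0.579  0.583  0.5915 0.6015] 0.5485
0.053 [0.485  0.4965 0.498  0.509  0.513  0.517  0.5785 0.5825 0.5865 0.597 ] 0.548
0.065 [0.492  0.5075 0.559  0.605 ] 0.5476
rear edge y [array([0.054]), array([0.0545]), array([0.0545]), array([0.0545]), array([0.0545]), array([0.055]), array([0.055])]
```

Rear is at about 0.0145, roughly 6 mm from the expected seat. I'll finish with 1 mm steps, watching the force.

Request:
move_arm(deltas="0 0 0 0 0 -0.001 0.36; 0 0 0 0 0 -0.001 0.36; 0 0 0 0 0 -0.001 0.36; 0 0 0 0 0 -0.001 0.36; 0 0 0 0 0 -0.0005 0.36; 0 0 0 0 0 0 0.36; 0 0 0 0 0 0 0.36; 0 0 0 0 0 0 0.36; 0 0 0 0 0 0 0.36; 0 0 0 0 0 0 0.36")

```text
time: 20.9
tcp_pos: [0.5442, 0.0074, -0.0118]
orientation: [0.509, 0.491, 0.509, -0.49]
force: [0.8, -1.4, 0.6]
grip_width: 0.0331
```

Request:
move_arm(deltas="0 0 0 0 0 -0.0005 0.36; 0 0 0 0 0 -0.0005 0.36; 0 0 0 0 0 -0.0005 0.36; 0 0 0 0 0 0 0.36; 0 0 0 0 0 0 0.36; 0 0 0 0 0 0 0.36; 0 0 0 0 0 0 0.36; 0 0 0 0 0 0 0.36; 0 0 0 0 0 0 0.36; 0 0 0 0 0 0 0.36")

```text
time: 21.9
tcp_pos: [0.5442, 0.0088, -0.0118]
orientation: [0.509, 0.49, 0.509, -0.49]
force: [0.3, -1.5, -0.4]
grip_width: 0.0329
```

Request:
move_arm(deltas="0 0 0 0 0 -0.0005 0.36; 0 0 0 0 0 -0.0005 0.36; 0 0 0 0 0 -0.0005 0.36; 0 0 0 0 0 0 0.36; 0 0 0 0 0 0 0.36; 0 0 0 0 0 0 0.36; 0 0 0 0 0 0 0.36; 0 0 0 0 0 0 0.36; 0 0 0 0 0 0 0.36; 0 0 0 0 0 0 0.36")

```text
time: 22.9
tcp_pos: [0.5441, 0.0103, -0.0118]
orientation: [0.509, 0.49, 0.509, -0.49]
force: [0.3, -0.9, -1.2]
grip_width: 0.0331
```

```bash
cat > gap.py <<'E'
from h import *
p,r=tool();print(p.round(4),np.round(arm.read_state()["force"],1))
w=eyes.capture("wrist");s=eyes.capture("side");k=eyes.capture("scene")
print("stop face top edge visible rows? wrist px of (lane .14,.014):",proj(w,[LX(.14),.14,.014]).round(0))
T=lambda q,u,z:atz(q,u,z)[:2].round(4)
o=ortho(w,.010,x0=.52,x1=.58,y0=.0,y1=.06)
for x in(.54,.5475,.555):
    l=o[int((x-.52)*2000)-3:int((x-.52)*2000)+4].min(2).mean(0);d=np.diff(cv2.GaussianBlur(l[None].astype(np.float32),(0,0),2)[0]);print("rear edge at x",x,"y",round(np.argmax(d)/2000,4),round(float(d.max()),1))
a=cv2.resize(w["frame"][0:130,240:440],None,fx=3,fy=3,interpolation=2)
b=cv2.resize(s["frame"][205:270,262:332],None,fx=6,fy=6,interpolation=2)
c=cv2.resize(k["frame"][195:245,320:400],None,fx=5,fy=5,interpolation=2)
im=np.zeros((b.shape[0],b.shape[1]+c.shape[1],3),np.uint8);im[:,:b.shape[1]]=b;im[:c.shape[0],b.shape[1]:]=c
im=im[:, :];cv2.imwrite("pics/g.png",cv2.convertScaleAbs(cv2.resize(im,None,fx=.95,fy=.95),alpha=1.3));cv2.imwrite("pics/gw.png",w["frame"])
E
python3 gap.py
```

```text
[ 0.5441  0.0103 -0.0118] [ 0.3 -0.9 -1.2]
stop face top edge visible rows? wrist px of (lane .14,.014): [[332.  18.]]
rear edge at x 0.54 y 0.0525 38.1
rear edge at x 0.5475 y 0.0525 41.5
rear edge at x 0.555 y 0.0525 40.1
```

Request:
move_arm(deltas="0 0 0 0 0 -0.0005 0.36; 0 0 0 0 0 -0.0005 0.36; 0 0 0 0 0 -0.0005 0.36; 0 0 0 0 0 0 0.36; 0 0 0 0 0 0 0.36; 0 0 0 0 0 0 0.36; 0 0 0 0 0 0 0.36; 0 0 0 0 0 0 0.36; 0 0 0 0 0 0 0.36; 0 0 0 0 0 0 0.36")

```text
time: 24.05
tcp_pos: [0.5442, 0.0118, -0.0116]
orientation: [0.509, 0.491, 0.509, -0.49]
force: [-0.8, -2.1, 5.1]
grip_width: 0.0331
```

```bash
python3 gap.py | head -1
```

```text
[ 0.5442  0.0118 -0.0116] [-0.8 -2.1  5.1]
```

View pics/gw.png

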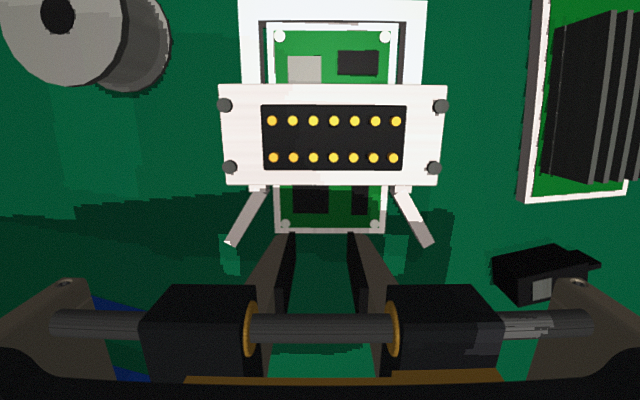

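```bash
cat > prof.py <<'E'
from h import *
w=eyes.capture("wrist");p,r=tool();print(p.round(4),np.round(arm.read_state()["force"],1))
for c in(300,332,365):
    col=w["frame"][8:40,c-3:c+4].min(2).mean(1);print(c,col.round(0).astype(int).tolist())
for row in range(14,30): print(row,"y@.014",atz(w,(332,row),.014)[1].round(4),"y@.010",atz(w,(332,row),.010)[1].round(4))
E
python3 prof.py
```

```text
[ 0.5442  0.0118 -0.0116] [-0.8 -2.2  5.9]
300 [243, 243, 243, 243, 243, 243, 243, 243, 243, 244, 248, 255, 99, 55, 168, 254, 247, 244, 243, 244, 248, 244, 154, 46, 40, 45, 45, 45, 46, 46, 47, 44]
332 [243, 243, 243, 243, 243, 243, 243, 243, 243, 244, 248, 255, 98, 54, 117, 182, 220, 246, 244, 244, 247, 251, 190, 52, 39, 48, 49, 50, 47, 48, 48, 47]
365 [243, 243, 243, 243, 243, 243, 243, 243, 243, 243, 246, 254, 176, 66, 130, 255, 247, 244, 243, 244, 247, 243, 173, 66, 36, 42, 44, 44, 43, 44, 44, 44]
14 y@.014 0.1436 y@.010 0.1449
15 y@.014 0.1432 y@.010 0.1444
16 y@.014 0.1427 y@.010 0.1439
17 y@.014 0.1422 y@.010 0.1434
18 y@.014 0.1418 y@.010 0.1429
19 y@.014 0.1413 y@.010 0.1425
20 y@.014 0.1408 y@.010 0.142
21 y@.014 0.1404 y@.010 0.1415
22 y@.014 0.1399 y@.010 0.141
23 y@.014 0.1394 y@.010 0.1405
24 y@.014 0.1389 y@.010 0.1401
25 y@.014 0.1385 y@.010 0.1396
26 y@.014 0.138 y@.010 0.1391
27 y@.014 0.1375 y@.010 0.1386
28 y@.014 0.1371 y@.010 0.1381
29 y@.014 0.1366 y@.010 0.1376
```

Front edge (y@.010 ≈ 0.141) and stop face (y@.014 ≈ 0.141) coincide, and the force is starting to rise. One small confirming push.

Request:
move_arm(deltas="0 0 0 0 0 -0.0003 0.36; 0 0 0 0 0 -0.0003 0.36; 0 0 0 0 0 0 0.36; 0 0 0 0 0 0 0.36; 0 0 0 0 0 0 0.36; 0 0 0 0 0 0 0.36; 0 0 0 0 0 0 0.36; 0 0 0 0 0 0 0.36; 0 0 0 0 0 0 0.36; 0 0 0 0 0 0 0.36")

```text
time: 25.25
tcp_pos: [0.5442, 0.0121, -0.0116]
orientation: [0.51, 0.49, 0.509, -0.49]
force: [-1.6, -5.8, 6.1]
grip_width: 0.0331
```

```bash
python3 prof.py | head -4
```

```text
[ 0.5442  0.012  -0.0116] [-1.7 -5.1  6. ]
300 [243, 243, 243, 243, 243, 243, 243, 243, 243, 243, 247, 254, 170, 58, 85, 213, 250, 245, 244, 243, 246, 250, 206, 77, 37, 44, 45, 46, 46, 47, 46, 44]
332 [243, 243, 243, 243, 243, 243, 243, 243, 243, 243, 246, 253, 185, 61, 77, 164, 221, 247, 244, 244, 245, 249, 220, 102, 44, 44, 48, 48, 48, 48, 46, 47]
365 [243, 243, 243, 243, 243, 243, 243, 243, 243, 243, 244, 248, 238, 107, 72, 229, 250, 244, 243, 243, 245, 249, 236, 118, 40, 40, 43, 43, 43, 45, 43, 44]
```

Forward motion is blocked, Fy has risen to −5.8 N, and the gap pattern is unchanged, so it is seated. Backing off straight, then up.

Request:
move_arm(deltas="0 0 0 0 0 0.002 0.36; 0 0 0 0 0 0.004 0.36; 0 0 0 0 0 0.01 0.36; 0 0 0 0 0 0.015 0.36; 0 0 0 0 0 0.015 0.36; 0 0 0 -0.02 0 0 0.36; 0 0 0 -0.04 0 0 0.36; 0 0 0 -0.04 0 0 0.36; 0 0 0 -0.04 0 0 0.36; 0 0 0 -0.04 0 0 0.36")

```text
time: 26.3
tcp_pos: [0.5454, -0.0348, 0.1698]
orientation: [0.509, 0.491, 0.509, -0.491]
force: [0.8, -0.3, -0.8]
grip_width: 0.0331
```

Request:
move_arm(deltas="0 0 0 -0.03 0 -0.02 0.36; 0 0 0 -0.01 0 -0.03 0.36; 0 0 0 0 0 -0.03 0.36; 0 0 0 0 0 0 0.36; 0 0 0 0 0 0 0.36; 0 0 0 0 0 0 0.36; 0 0 0 0 0 0 0.36; 0 0 0 0 0 0 0.36; 0 0 0 0 0 0 0.36; 0 0 0 0 0 0 0.36")

```text
time: 27.3
tcp_pos: [0.5428, 0.0461, 0.2081]
orientation: [0.509, 0.491, 0.509, -0.491]
force: [-0.5, 0.2, 0.3]
grip_width: 0.0332
```

```bash
python3 - <<'E'
from h import *
w=eyes.capture("wrist");cv2.imwrite("pics/f.png",w["frame"]);p,r=tool();print(p.round(4),np.round(arm.read_state()["force"],1))
def edges(z,x):
    o=ortho(w,z,x0=x-.003,x1=x+.003,y0=-.02,y1=.18).min(2).mean(0).astype(np.float32);d=np.diff(cv2.GaussianBlur(o[None],(0,0),1.5)[0])
    i=[j for j in range(2,len(d)-2) if abs(d[j])>8 and abs(d[j])==abs(d[j-2:j+3]).max()]
    return [(round(-.02+j/2000,4),int(d[j])) for j in i]
for x in(.53,.545,.56): print(x,"z.010",edges(.010,x));print("   z.014",edges(.014,x))
for c in("scene","side"):
    k=eyes.capture(c)
    for l in("spool","plug","flux","finned_module"):
        for q in finder.pinpoint(k,l)[:1]: print(c,l,atz(k,np.array(q["point"])*[640,400],0)[:2].round(3))
E
```

```text
[0.5428 0.0462 0.2081] [-0.3  0.4  0.7]
0.53 z.010 [(0.02, 27), (0.024, -25), (0.0525, 22), (0.0615, -26), (0.0945, 37), (0.1055, -25), (0.1235, -20), (0.136, 43), (0.1505, -43)]
   z.014 [(0.021, 27), (0.025, -25), (0.0535, 23), (0.062, -26), (0.095, 37), (0.106, -24), (0.1235, -21), (0.1355, 42), (0.1505, -42)]
0.545 z.010 [(0.02, 25), (0.0245, -24), (0.053, 27), (0.062, -27), (0.095, 36), (0.1065, -35), (0.1365, 41), (0.139, -10), (0.1415, 8), (0.151, -43)]
   z.014 [(0.0215, 25), (0.0255, -24), (0.054, 28), (0.0625, -27), (0.0955, 37), (0.107, -35), (0.136, 41), (0.139, -10), (0.1415, 8), (0.151, -43)]
0.56 z.010 [(0.021, 25), (0.025, -24), (0.0535, 27), (0.0605, 9), (0.063, -39), (0.0955, 37), (0.107, -36), (0.137, 44), (0.1515, -45)]
   z.014 [(0.022, 25), (0.0265, -24), (0.0545, 28), (0.061, 9), (0.0635, -40), (0.096, 38), (0.107, -35), (0.137, 43), (0.1515, -45)]
scene spool [0.425 0.125]
scene plug [0.435 0.128]
scene flux [0.594 0.195]
scene finned_module [0.695 0.108]
side spool [0.56  0.068]
side plug [ 0.69  -0.005]
side flux [0.596 0.193]
side finned_module [0.558 0.13 ]
```

```bash
python3 -c "
from station import arm;print(arm.hand_in())"
```

```text
the job is handed in; nothing more can be done
None
```

The module is pushed through the mouth and under the bridge, with its front edge against the end stop. I handed the job in at about 27.5 s with the hand raised clear. I pushed it with both fingertips on its rear edge, straightened it on the mat and steered it back to the lane's centre line before it went in.

**Seating:** At the stop, a 0.6 mm commanded push moved the hand only about 0.3 mm, and the push force rose to about 6 N. The picture from above after I withdrew shows the module's front rim meeting the stop along its width. The only mark is a faint seam of about a pixel at the middle. The rear edge is at y ≈ 0.0205 m, which puts the front at about 0.1405 m, against a measured stop face of about 0.141 m.

**Fingertip height:** My first pass did not move the module. Both outside cameras put the real fingertips about 15 mm above the reported TCP, so they had passed over the module's rear edge with no force beyond sensor noise. I lifted, backed off and pushed again at a reported z of −12 mm. There was no sign of contact with the mat there.

**Upward force:** About 6 N of upward force on the tool appeared at the stop. I did not find its cause; the tool had moved up only about 0.2 mm.

**Other objects:** In the last check the flux and the finned module (scene camera), the spool (scene) and the plug (side) showed within 1–2 cm of where they started, which is as close as the finder reads. The other readings for the spool, the plug and the finned module landed far off, on what look like wrong objects, so I ignored them. I did not recheck the meter or the tweezers.

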